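Set out the reagent tray

ROBOT

A 6-joint arm with a two-finger parallel gripper is mounted at the origin on the work surface. World frame = base frame: x ahead of the robot, y to its left, z up, the work surface at z = 0. Lengths are in mm, angles in rad, forces in N, time in s.
With the tool pointing down it reaches from about 300 to 775 mm from the base axis. Payload 14.6 kg.
Tool frame: the origin (TCP) lies on the centre line of the jaws, within the pads' length; the fingertips stand manip.finger_overhang ahead of it and the grasp point (between the pads) lies 11 mm behind it (manip.finger_overhang is the distance from the TCP to the fingertips, in mm); y points along the fingers, x is the direction in which the jaws open and shut, and the axes are right-handed (so a half turn about y gives the same grasp; the last joint's range is limited). The gripper opens to 94 mm and grips with 3 to 60 N. Pads are 16 mm wide; open, the fingers measure 119 mm over their backs; the gripper's body (75 mm by 177 mm) begins 78 mm behind the grasp point.
Start: joints at [1.134, 0.3, 1.521, -0, 1.321, -0.067], TCP at [198.783, 512.81, 180.946] pointing down, gripper open.
Joint ranges: [-3.03, 3.03], [-0.79, 2.21], [0.23, 2.52], [-1.04, 4.18], [0, 3.07], [-2.55, 2.55]. Speed limits (rad/s): [2.22, 2.22, 2.57, 3.14, 3.14, 3.14].

INTERFACE

Orientations are given as [roll, pitch, yaw] about the fixed x, y, z axes, in that order (R = Rz(yaw) Ry(pitch) Rx(roll)).
In Python, from cell import monitor, viewer, ticket, manip gives the robot as it stands.
- The arm moves only by the shell command python3 -m jog 'ROWS' [FORCE]. ROWS is JSON, a list of rows, each an object of numbers: "grip": the finger opening in cm, from 0 to 9.4; "dx", "dy", "dz": the shift along the tool's x, y, z in cm; "spin": the turn about the tool's y in degrees. In form: [{"grip": .., "dx": .., "dy": .., "dz": .., "spin": ..}, ...]. A call has 1 to 20 rows; each row is the pose to reach, as a shift and turn from the pose commanded when the call began, along the tool's axes at that moment; what a row does not reach only later rows make up. A row lasts 1/8 s, in which the tool goes at most 62.5 mm and 10.7 degrees, less where a joint would pass 70% of its speed; a pose out of reach is approached as far as the arm can. A call with a gripper value outside its range is refused whole. The fingers move at their own pace and stop on an object; FORCE is the grip in N (left out, the last holds). Time passes only in rows, so rows that repeat a pose let the fingers close. It gives the time, the measured TCP pose, the force and the opening at its end, in the units of the state.
- monitor.read_state(): the state, without advancing time (a new reading comes with each control period).
- viewer.camera(name): name is "scene" or "side" or "wrist"; returns a dict with "color" (420x560x3 uint8, red, green, blue), "vertical_fov" (degrees; the focal length in pixels is half the picture's height over the tangent of half this angle, whatever the lens; pixels are square), "cx", "cy" (the principal point, pixels), "rvec" (rotation vector, rad) and "tvec" (3), from world to camera coordinates, as OpenCV has them. Camera axes: x right, y down, z forward; pixel columns grow to the right and rows downward; lengths in mm; the calibration is good to about 2 mm. The wrist camera is an equidistant fisheye: a pixel r from the principal point sees the ray r / f radians off the axis. A picture is of the moment at which its call begins. There is no depth.
- ticket.sign_off(): hands the job in, once; it reports no verdict.
The state is a dict: "clock": time; "joints": joint angles; "qd": joint speeds; "effort": joint torques, N m; "eef_pos": TCP position; "eef_rot": TCP orientation; "wrist_force": force on the tool from outside, world axes, zero at the start; "moment": the same for the moment, N m; "finger_gap": finger opening in mm.
Only numpy, scipy, OpenCV 4.12 (cv2) and the standard library are available. Lean on these libraries where they do the work, as an engineer would, in place of code of your own. Each camera call takes 0.05 s, during which the arm holds its last target. There are 200 camera calls.

TASK

Set out the reagents for the next run: stand the green-capped bottle in the tray compartment next to the tip box, the yellow-capped bottle in the compartment at the other end, and the blue-capped bottle between them. Once all three bottles are in, lay the timer face up on the middle of the tip box's lid, its long side along the box's long side. Never tip a bottle over, and leave the red-capped bottle and the beaker where they stand.

Things in the scene. Friction and masses are not known exactly. Their poses are not given: they have to be found in the camera images.
- green_center (a point): loose reagent bottle: white round plastic body, green ribbed screw cap. Body 40 mm in diameter up to 52 mm, then a shoulder, cap 31 mm in diameter from 59 mm to the top at 80 mm; about 70 g. This point is on its axis half-way up, 40 mm above its underside; z is up the bottle. Its yaw is free. Grip the body from above, near this point.
- yellow_center (a point): loose reagent bottle: white round plastic body, yellow ribbed screw cap. Body 40 mm in diameter up to 52 mm, then a shoulder, cap 31 mm in diameter from 59 mm to the top at 80 mm; about 70 g. This point is on its axis half-way up, 40 mm above its underside; z is up the bottle. As the green one.
- blue_center (a point): loose reagent bottle: white round plastic body, blue ribbed screw cap. Body 40 mm in diameter up to 52 mm, then a shoulder, cap 31 mm in diameter from 59 mm to the top at 80 mm; about 70 g. This point is on its axis half-way up, 40 mm above its underside; z is up the bottle. As the green one.
- red_center (a point): loose reagent bottle: white round plastic body, red ribbed screw cap. Body 40 mm in diameter up to 52 mm, then a shoulder, cap 31 mm in diameter from 59 mm to the top at 80 mm; about 70 g. This point is on its axis half-way up, 40 mm above its underside; z is up the bottle. Not needed: leave it standing.
- timer_center (a point): loose bench timer lying face up: grey flat case 66 x 44 x 18 mm (its x, y, z) with a pale display, and three round buttons in a row near its +x end, about 60 g. This point is its centre, 9 mm above its underside; x is along its long side, z is out of the face.
- tray: fixed white open tray, 70 mm (x) by 202 mm (y), walls 4 mm thick and 14 mm high, floor 4 mm thick. Two dividers across it make three square compartments of about 62 mm in a row along its y axis, centred at y = -66, 0 and +66 mm, x = 0. Origin: centre of its underside on the bench; z up.
- tipbox: fixed closed yellow-green pipette-tip box standing just beyond one end of the tray (either end), 86 mm (x) by 124 mm (y) at its foot; its flat lid, 80 mm (x) by 118 mm (y), is 75 mm above the bench. Origin: centre of its underside on the bench; y along its long side, z up.
- beaker: loose empty glass beaker, 68 mm in diameter at the rim, 85 mm tall, standing just beyond the other end of the tray. Not needed: leave it. Origin: centre of its underside.
Things that resemble listed ones, but are neither listed nor needed, are in the scene too. What is meant by the part that bears timer_center is not brown, purple or turquoise, and is the larger of those in its own colour.

How it is judged:
By the outcome, as a careful person would: the job done as asked, in the order asked, and still so for the second after the job is handed in, with the robot touching nothing.
It also fails if it takes over 96 s, if anything falls off the work surface, if the arm or the gripper's body presses on something with over 40 N, if the wrist force passes 120 N, or if a joint passes its speed limit or range.

## Working session

There is one attempt and no reset: what is moved stays moved. The work goes in short steps, Python scripts to look and compute and a shell command to move; the robot and the scene stay as the last step left them, time stands still between calls to the robot, and variables do not carry over. Pictures are saved under pics/ and viewed, about 12 in all and at most 16, crops included, and the job is handed in when it is done.

```bash
mkdir -p pics; ls; cat > h.py <<'E'
import numpy as np, cv2
from cell import monitor, viewer, ticket, manip
from scipy.spatial.transform import Rotation as R
import pickle
def snap(name,fn):
    c=viewer.camera(name); pickle.dump(c,open(f'pics/{fn}.pkl','wb'))
    cv2.imwrite(f'pics/{fn}.png',c['color'][:,:,::-1]); return c
def load(fn): return pickle.load(open(f'pics/{fn}.pkl','rb'))
def ray(c,u,v,fish=False):
    f=210/np.tan(np.radians(c['vertical_fov'])/2)
    x,y=(u-c['cx'])/f,(v-c['cy'])/f
    if fish:
        r=np.hypot(x,y); s=np.sin(r)/r if r>1e-9 else 1; d=np.array([x*s,y*s,np.cos(r)])
    else: d=np.array([x,y,1.])
    M=cv2.Rodrigues(np.array(c['rvec'],float))[0]; t=np.array(c['tvec'],float).ravel()
    return -M.T@t, M.T@d
def atz(c,u,v,z,fish=False):
    o,d=ray(c,u,v,fish); return o+d*(z-o[2])/d[2]
def proj(c,p,fish=False):
    f=210/np.tan(np.radians(c['vertical_fov'])/2)
    M=cv2.Rodrigues(np.array(c['rvec'],float))[0]; q=M@np.array(p,float)+np.array(c['tvec'],float).ravel()
    if fish:
        h=np.hypot(q[0],q[1]); a=np.arctan2(h,q[2])/max(h,1e-9); return f*q[0]*a+c['cx'],f*q[1]*a+c['cy']
    return f*q[0]/q[2]+c['cx'],f*q[1]/q[2]+c['cy']
def tool():
    s=monitor.read_state(); return np.array(s['eef_pos']),R.from_euler('xyz',s['eef_rot'])
def delta(p):
    """shift in tool axes, cm, to world TCP p"""
    t,r=tool(); return np.round(r.inv().apply(np.array(p)-t)/10,2)
E
python3 - <<'E'
from h import *
print(monitor.read_state(), manip.finger_overhang)
print(tool()[1].as_matrix().round(2))
for n in ('scene','side','wrist'):
    c=snap(n,n+'0'); o,d=ray(c,c['cx'],c['cy']); print(n,c['vertical_fov'],o.round(),d.round(2))
a=[cv2.imread(f'pics/{n}0.png') for n in ('scene','side')]
E
```

```text
pics
{'clock': 0.0, 'joints': array([ 1.13441642e+00,  3.00482847e-01,  1.52158904e+00, -2.74159731e-05,
        1.32067902e+00, -6.66082425e-02]), 'qd': array([ 5.99077667e-04, -2.10659546e-03,  2.85887987e-03, -1.65706169e-03,
       -1.04193086e-03,  9.79962304e-05]), 'effort': array([-9.05595675e-05, -5.31807411e+01, -3.52734840e+01,  7.07485923e-02,
        2.43849086e-02, -1.08827867e-04]), 'eef_pos': array([198.66288931, 512.55660006, 180.37653019]), 'eef_rot': array([-1.57074573e+00,  1.15745725e-03,  1.20103149e+00]), 'wrist_force': array([-0.08259475,  0.18320151,  0.61529008]), 'moment': array([-0.06649223,  0.01455205, -0.00207647]), 'finger_gap': 93.77693128936625} 8.0
[[ 0.36 -0.   -0.93]
 [ 0.93 -0.    0.36]
 [-0.   -1.    0.  ]]
scene 50.155911372408745 [1076.  -51.  684.] [-0.69  0.04 -0.72]
side 50.49037946268366 [ 191. -730.  574.] [ 0.3   0.78 -0.55]
wrist 65.70646984690485 [137. 537. 382.] [ 0.22 -0.09 -0.97]
```

View pics/scene0.png

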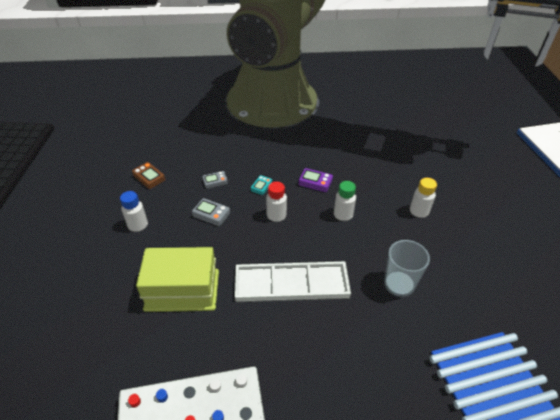

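View pics/side0.png

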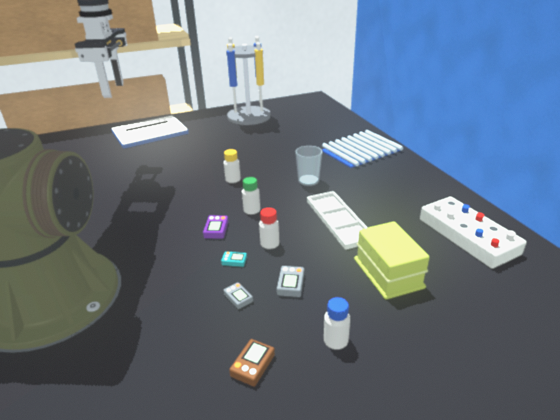

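The scene view shows caps blue (130,198), red (277,188), green (347,187) and yellow (428,185). The tip box is at (178,278), the tray at (292,281) and the beaker at (405,267). Timer candidates:
- grey, large (211,211)
- grey, small (215,179)
- brown (149,175)
- purple (316,180)
- turquoise (262,185)

The larger grey one fits the description. I'll confirm it in an enlarged crop.

```bash
python3 - <<'E'
from h import *
a=cv2.imread('pics/scene0.png')[160:310,110:310]
cv2.imwrite('pics/crop_a.png',cv2.resize(a,(800,600),interpolation=cv2.INTER_CUBIC))
cs,cd=load('scene0'),load('side0')
H={'blue':(105,125),'red':(0,5),'green':(55,80),'yellow':(20,27)}
boxes={'scene':{'blue':(130,198),'red':(277,188),'green':(347,187),'yellow':(428,185)},'side':{'blue':(338,308),'red':(268,215),'green':(250,184),'yellow':(231,155)}}
for k in H:
    rs=[]
    for c,n in ((cs,'scene'),(cd,'side')):
        hsv=cv2.cvtColor(c['color'],cv2.COLOR_RGB2HSV); m=(abs(hsv[...,0].astype(int)-sum(H[k])/2)<=(H[k][1]-H[k][0])/2+3)&(hsv[...,1]>110)&(hsv[...,2]>60)
        u,v=boxes[n][k]; w=np.zeros_like(m); w[v-16:v+17,u-16:u+17]=1
        ys,xs=np.nonzero(m&w); uv=(xs.min()+xs.max())/2,(ys.min()+ys.max())/2
        rs.append(ray(c,*uv)); print(k,n,uv,len(xs),atz(c,*uv,69).round(1))
    (o1,d1),(o2,d2)=rs; s=np.linalg.lstsq(np.c_[d1,-d2],o2-o1,rcond=None)[0]
    print('  tri',(o1+d1*s[0]).round(1),(o2+d2*s[1]).round(1))
E
```

```text
blue scene (np.float64(128.5), np.float64(199.0)) 288 [ 439.3 -301.9   69. ]
blue side (np.float64(337.5), np.float64(308.5)) 429 [ 441.8 -300.8   69. ]
  tri [ 440.8 -301.3   70.5] [ 441.2 -301.8   70.2]
red scene (np.float64(276.0), np.float64(189.5)) 246 [431.  -13.8  69. ]
red side (np.float64(267.5), np.float64(215.5)) 221 [431.9 -14.9  69. ]
  tri [431.5 -13.9  69.4] [432.  -14.5  68.7]
green scene (np.float64(347.0), np.float64(188.5)) 242 [437.3 127.4  69. ]
green side (np.float64(249.5), np.float64(183.0)) 155 [440.3 127.5  69. ]
  tri [439.2 126.9  70.8] [439.9 126.1  69.8]
yellow scene (np.float64(427.5), np.float64(185.5)) 273 [439.  289.9  69. ]
yellow side (np.float64(230.0), np.float64(154.5)) 137 [440.9 289.2  69. ]
  tri [440.2 289.3  70.2] [440.8 288.7  69.3]
```

View pics/crop_a.png

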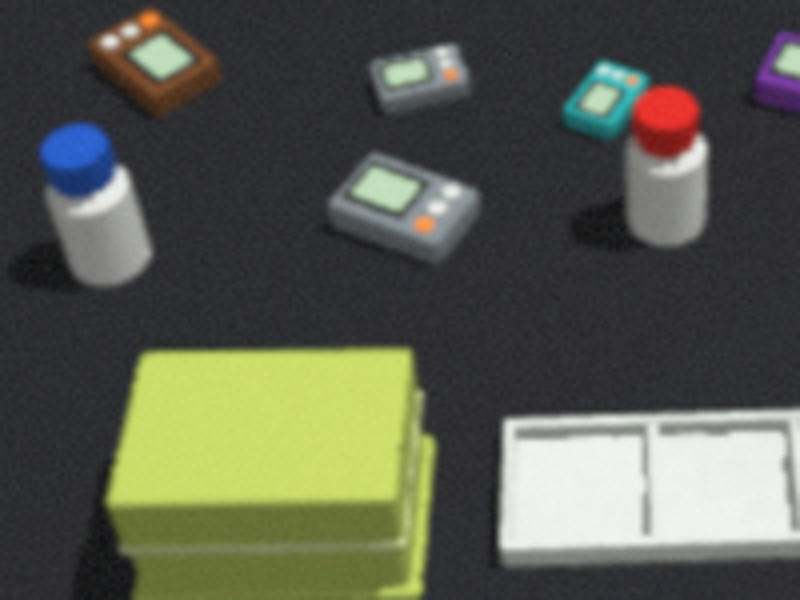

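The crop confirms the choice. The larger grey timer's top corners are at crop (330,200), (372,153), (480,200) and (437,245), with its buttons at the right end. The small grey one is at crop (420,78). The lid corners are at crop (142,352), (412,350), (402,505) and (110,500).

```bash
python3 - <<'E'
from h import *
c=load('scene0')
F=lambda x,y:(110+(x+.5)/4-.5,160+(y+.5)/4-.5)
print('lid');L=[atz(c,*F(*p),75)[:2] for p in [(142,352),(412,350),(402,505),(110,500)]]
print(np.round(L,1),np.mean(L,0).round(1),[np.linalg.norm(L[i]-L[i-1]).round(1) for i in range(4)])
print('timer');L=[atz(c,*F(*p),18)[:2] for p in [(330,200),(372,153),(480,200),(437,245)]]
print(np.round(L,1),np.mean(L,0).round(1),[np.linalg.norm(L[i]-L[i-1]).round(1) for i in range(4)])
d=L[2]-L[1]; print('timer yaw',np.degrees(np.arctan2(d[1],d[0])))
img=c['color'][250:310,220:360,::-1]
hs=cv2.cvtColor(c['color'],cv2.COLOR_RGB2HSV); m=((hs[...,2]>100)&(hs[...,1]<70)).astype(np.uint8); m[:250]=0;m[310:]=0;m[:,:225]=0;m[:,360:]=0
cn=max(cv2.findContours(m,0,1)[0],key=cv2.contourArea); q=cv2.approxPolyDP(cn,4,True)[:,0]; print(q.tolist())
for z in(14,0):print(z,[atz(c,*p,z)[:2].round(1).tolist() for p in q])
e=cv2.resize(img,(798,342),interpolation=cv2.INTER_CUBIC); cv2.imwrite('pics/crop_b.png',e)
for y,nm in((127,'g'),(0,'')): pass
print(tool()[0], delta((440,127,151)))
E
```

```text
lid
[[ 569.  -250.5]
 [ 575.4 -133.3]
 [ 656.  -134.4]
 [ 645.9 -252.7]] [ 611.6 -192.7] [np.float64(77.0), np.float64(117.4), np.float64(80.6), np.float64(118.7)]
timer
[[ 426.3 -186.7]
 [ 393.1 -166.9]
 [ 431.3 -109.7]
 [ 461.4 -130.9]] [ 428.  -148.6] [np.float64(65.9), np.float64(38.6), np.float64(68.8), np.float64(36.8)]
timer yaw 56.307421246213934
[[346, 264], [236, 264], [234, 295], [236, 300], [348, 297]]
14 [[581.6, 106.8], [568.4, -96.8], [635.7, -100.2], [646.1, -96.7], [652.6, 98.2]]
0 [[571.2, 110.1], [557.8, -97.7], [626.5, -101.3], [637.1, -97.7], [643.8, 101.3]]
[198.68043542 512.62260537 180.53009189] [-27.23   2.97 -36.44]
```

View pics/crop_b.png

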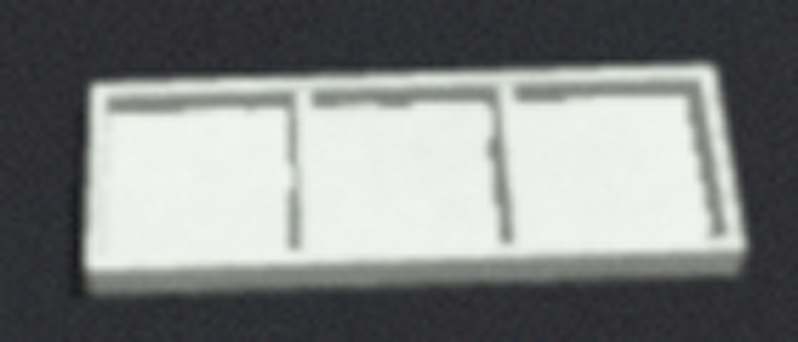

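```bash
python3 - <<'E'
from h import *
c=load('scene0')
F=lambda x,y:(220+(x+.5)/5.7-.5,250+(y+.5)/5.7-.5)
L=[atz(c,*F(*p),14)[:2] for p in [(90,82),(715,65),(746,250),(86,270)]]
print(np.round(L,1),np.mean(L,0).round(1),[np.linalg.norm(L[i]-L[i-1]).round(1) for i in range(4)])
print(delta((440,289,180)))
E
```

```text
[[568.3 -97.9]
 [574.5 106.2]
 [645.7 103.8]
 [639.8 -99. ]] [607.1   3.2] [np.float64(71.5), np.float64(204.2), np.float64(71.2), np.float64(202.9)]
[-12.13   0.06 -30.58]
```

```bash
python3 -m jog '[{"grip":9.4,"dx":-3,"dz":-5,"spin":10},{"grip":9.4,"dx":-6,"dz":-10,"spin":20},{"grip":9.4,"dx":-8,"dz":-16,"spin":30},{"grip":9.4,"dx":-10,"dz":-21,"spin":40},{"grip":9.4,"dx":-12,"dz":-26,"spin":50},{"grip":9.4,"dx":-12.1,"dz":-30.6,"spin":60},{"grip":9.4,"dx":-12.1,"dz":-30.6,"spin":70},{"grip":9.4,"dx":-12.1,"dz":-30.6,"spin":70},{"grip":9.4,"dx":-12.1,"dz":-30.6,"spin":70}]' 15
python3 - <<'E'
from h import *
c=snap('wrist','w1'); print(tool()[0],np.degrees(tool()[1].as_euler('xyz')))
print('pred yellow cap',proj(c,(440,289,80),True),proj(c,(440,289,59),True))
print('tray +66',proj(c,(609,69,4),True))
cv2.imwrite('pics/w1b.png',cv2.resize(cv2.imread('pics/w1.png'),(800,600),interpolation=cv2.INTER_CUBIC))
E
```

```text
[198.71508506 512.6637301  180.61880118] [-8.99971690e+01  3.74676568e-02  6.88107740e+01]
pred yellow cap (np.float64(189.01303489874158), np.float64(409.60351872652654)) (np.float64(191.88823740972725), np.float64(399.33749177943275))
tray +66 (np.float64(148.12896111718737), np.float64(443.6923522690687))validation failed for argument at $[0]...
```

View pics/w1b.png

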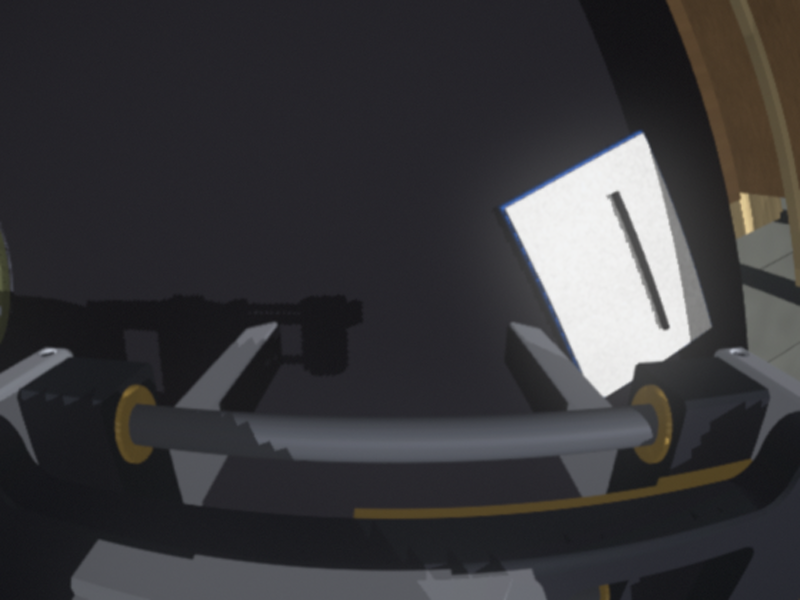

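The wrist view shows the empty bench between the fingers, because the call was refused: its rows need every key. I'll send it again with all of them.

```bash
python3 -m jog '[{"grip":9.4,"dx":-3,"dy":0,"dz":-5,"spin":10},{"grip":9.4,"dx":-6,"dy":0,"dz":-10,"spin":20},{"grip":9.4,"dx":-8,"dy":0,"dz":-16,"spin":30},{"grip":9.4,"dx":-10,"dy":0,"dz":-21,"spin":40},{"grip":9.4,"dx":-12,"dy":0,"dz":-26,"spin":50},{"grip":9.4,"dx":-12.1,"dy":0,"dz":-30.6,"spin":60},{"grip":9.4,"dx":-12.1,"dy":0,"dz":-30.6,"spin":70},{"grip":9.4,"dx":-12.1,"dy":0,"dz":-30.6,"spin":70},{"grip":9.4,"dx":-12.1,"dy":0,"dz":-30.6,"spin":70}]' 15
python3 - <<'E'
from h import *
c=snap('wrist','w2'); print(tool()[0],np.degrees(tool()[1].as_euler('xyz')))
print('pred yellow cap',proj(c,(440,289,80),True),proj(c,(440,289,59),True))
print('tray +66',proj(c,(609,69,4),True), delta((440,289,29)))
cv2.imwrite('pics/w2b.png',cv2.resize(cv2.imread('pics/w2.png'),(800,600),interpolation=cv2.INTER_CUBIC))
E
```

```text
clock: 1.32
eef_pos: [440.0, 289.6, 180.9]
eef_rot: [-1.571, 0.0, -0.016]
wrist_force: [-0.6, -0.2, 0.3]
finger_gap: 94.0
[440.00365658 289.71918821 181.00777018] [-8.99959120e+01 -1.76675379e-03 -9.56108504e-01]
pred yellow cap (np.float64(274.8239399258101), np.float64(195.9573485699113)) (np.float64(274.8429819768911), np.float64(191.4821985828124))
tray +66 (np.float64(391.7512840612998), np.float64(328.84861317973355)) [ 0.   15.2  -0.07]
```

View pics/w2b.png

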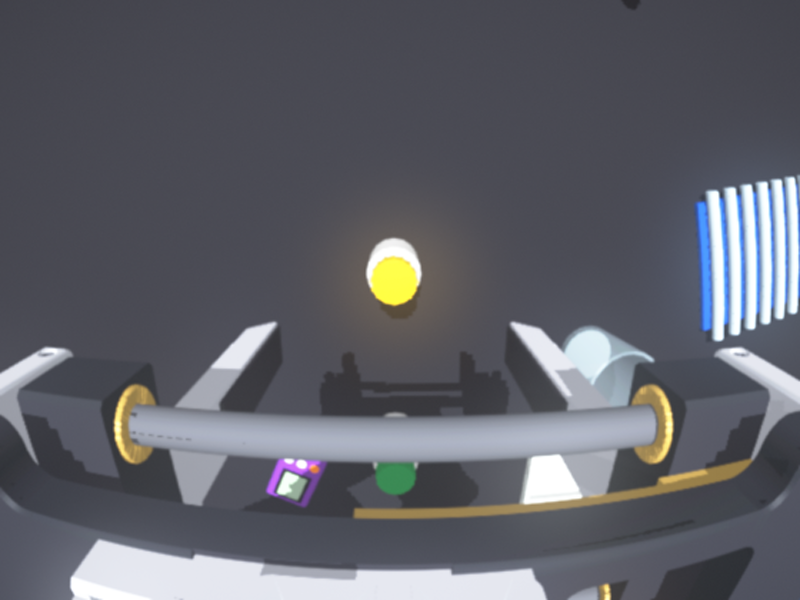

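The yellow cap is at (276,197), against a prediction of (275,196), so the gripper is centred on it. Descend, grip and lift.

```bash
python3 -m jog '[{"grip":9.4,"dx":0,"dy":4,"dz":0,"spin":0},{"grip":9.4,"dx":0,"dy":8,"dz":0,"spin":0},{"grip":9.4,"dx":0,"dy":11,"dz":0,"spin":0},{"grip":9.4,"dx":0,"dy":13.5,"dz":0,"spin":0},{"grip":9.4,"dx":0,"dy":15.2,"dz":0,"spin":0},{"grip":6,"dx":0,"dy":15.2,"dz":0,"spin":0},{"grip":4.5,"dx":0,"dy":15.2,"dz":0,"spin":0},{"grip":4,"dx":0,"dy":15.2,"dz":0,"spin":0},{"grip":3.5,"dx":0,"dy":15.2,"dz":0,"spin":0},{"grip":3.5,"dx":0,"dy":15.2,"dz":0,"spin":0},{"grip":3.5,"dx":0,"dy":15.2,"dz":0,"spin":0},{"grip":3.5,"dx":0,"dy":15.2,"dz":0,"spin":0},{"grip":3.5,"dx":0,"dy":14,"dz":0,"spin":0},{"grip":3.5,"dx":0,"dy":11,"dz":0,"spin":0},{"grip":3.5,"dx":0,"dy":8,"dz":0,"spin":0},{"grip":3.5,"dx":0,"dy":5,"dz":0,"spin":0},{"grip":3.5,"dx":0,"dy":2,"dz":0,"spin":0},{"grip":3.5,"dx":0,"dy":2,"dz":0,"spin":0}]' 15
python3 - <<'E'
from h import *
print(delta((609,69,160)))
E
```

```text
clock: 3.62
eef_pos: [441.2, 289.9, 163.7]
eef_rot: [-1.569, -0.004, -0.021]
wrist_force: [-0.3, 0.6, -0.3]
finger_gap: 35.2
[ 17.23   0.39 -21.74]
```

The gap is 35.2 mm where the bottle should hold it at about 40, so I need to look.

```bash
python3 - <<'E'
from h import *
c=snap('scene','s3'); w=snap('wrist','w3'); 
a=c['color'][60:300,330:530,::-1]; b=w['color'][100:340,150:400,::-1]
cv2.imwrite('pics/v3.png',np.hstack([cv2.resize(a,(380,456),interpolation=2),cv2.resize(b,(418,456)[:2] if 0 else (400,456),interpolation=2)]))
E
```

```text
(no output)
```

View pics/v3.png

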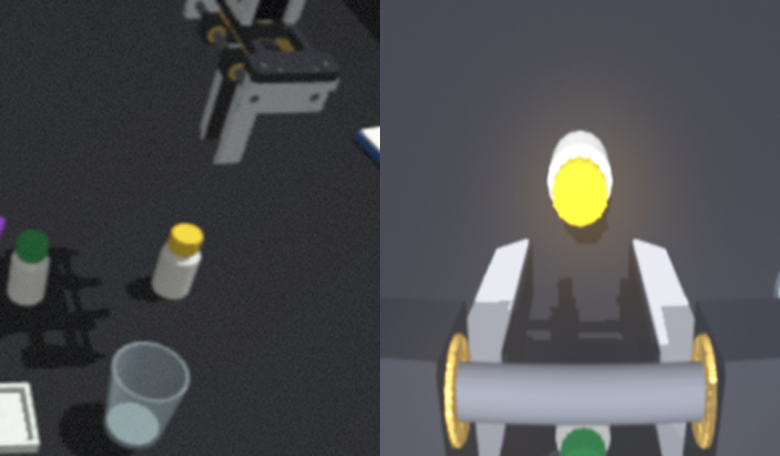

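The yellow bottle still stands, at about (275,200) in the wrist image, so the grasp missed or slipped. I'll locate it again, then retry in stages.

```bash
python3 - <<'E'
from h import *
c=load('w3')
for n,cc,uv,f in(('wrist before',load('w2'),(275.8,196.7),1),('wrist now',c,(150+(580-380)/1.6,100+191/1.9),1)): print(n,atz(cc,*uv,80,bool(f)))
hsv=cv2.cvtColor(load('s3')['color'],cv2.COLOR_RGB2HSV); m=(abs(hsv[...,0].astype(int)-24)<7)&(hsv[...,1]>110)&(hsv[...,2]>60); m[:165]=0;m[215:]=0;m[:,:400]=0;m[:,450:]=0
ys,xs=np.nonzero(m); print((xs.min()+xs.max())/2,(ys.min()+ys.max())/2,'was 427.5,185.5')
print(tool()[0],delta((440,289,29)),monitor.read_state()['finger_gap'])
E
python3 -m jog '[{"grip":9.4,"dx":0,"dy":0,"dz":0,"spin":0},{"grip":9.4,"dx":0,"dy":0,"dz":0,"spin":0},{"grip":9.4,"dx":0,"dy":0,"dz":0,"spin":0},{"grip":9.4,"dx":0,"dy":0,"dz":0,"spin":0}]'
```

```text
wrist before [440.91858749 288.25921705  80.        ]
wrist now [440.91520073 288.98563801  80.        ]
428.0 185.5 was 427.5,185.5
[440.2044345  289.29765495 160.85862561] [-0.02 13.19 -0.03] 35.29370795769197
clock: 4.22
eef_pos: [440.3, 289.4, 160.8]
eef_rot: [-1.571, 0.0, -0.021]
wrist_force: [-0.6, -0.2, 0.6]
finger_gap: 71.6
```

Fingers move at only about 70–80 mm/s, so they hadn't closed before the lift. The bottle is undisturbed. I'll retry with a longer closing time and check before lifting.

```bash
python3 -m jog '[{"grip":9.4,"dx":0,"dy":3,"dz":0,"spin":0},{"grip":9.4,"dx":0,"dy":6,"dz":0,"spin":0},{"grip":9.4,"dx":0,"dy":9,"dz":0,"spin":0},{"grip":9.4,"dx":0,"dy":11.5,"dz":0,"spin":0},{"grip":9.4,"dx":0,"dy":13.2,"dz":0,"spin":0},{"grip":3.5,"dx":0,"dy":13.2,"dz":0,"spin":0},{"grip":3.5,"dx":0,"dy":13.2,"dz":0,"spin":0},{"grip":3.5,"dx":0,"dy":13.2,"dz":0,"spin":0},{"grip":3.5,"dx":0,"dy":13.2,"dz":0,"spin":0},{"grip":3.5,"dx":0,"dy":13.2,"dz":0,"spin":0},{"grip":3.5,"dx":0,"dy":13.2,"dz":0,"spin":0},{"grip":3.5,"dx":0,"dy":13.2,"dz":0,"spin":0},{"grip":3.5,"dx":0,"dy":13.2,"dz":0,"spin":0},{"grip":3.5,"dx":0,"dy":13.2,"dz":0,"spin":0},{"grip":3.5,"dx":0,"dy":13.2,"dz":0,"spin":0}]' 15
```

```text
clock: 6.1
eef_pos: [440.4, 289.4, 29.0]
eef_rot: [-1.571, -0.0, -0.021]
wrist_force: [-1.1, -0.3, 2.6]
finger_gap: 35.5
```

```bash
python3 - <<'E'
from h import *
c=snap('scene','s4'); w=snap('side','d4'); print(delta((440,289,29)),monitor.read_state()['finger_gap'])
a=c['color'][120:240,370:490,::-1]; b=w['color'][90:210,170:290,::-1]
cv2.imwrite('pics/v4.png',np.hstack([cv2.resize(x,(400,400),interpolation=2) for x in(a,b)]))
E
```

```text
[-0.04  0.   -0.04] 35.04077166081994
```

View pics/v4.png

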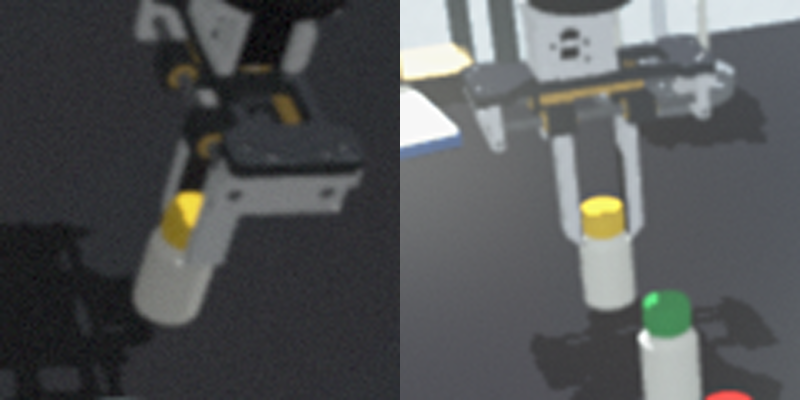

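```bash
python3 - <<'E'
from h import *
c=load('d4')
for z in(0,21,40,52,60): print(z,[tuple(np.round((q:=proj(c,(x,289,z)))and((q[0]-170)*3.333+400,(q[1]-90)*3.333)).tolist()) for x in(405,420,440,460,472)])
o,d=ray(c,170+170/3.333,90+237/3.333); s=(289-o[1])/d[1]; print('left tip at y=289:',o+d*s)
o,d=ray(c,170+(632-400)/3.333,90+232/3.333); s=(289-o[1])/d[1]; print('right tip',o+d*s)
E
```

```text
0 [(564.0, 302.0), (582.0, 299.0), (606.0, 294.0), (630.0, 289.0), (645.0, 286.0)]
21 [(561.0, 279.0), (580.0, 275.0), (604.0, 270.0), (628.0, 265.0), (643.0, 262.0)]
40 [(559.0, 257.0), (577.0, 254.0), (602.0, 249.0), (627.0, 244.0), (641.0, 241.0)]
52 [(557.0, 244.0), (576.0, 240.0), (601.0, 235.0), (625.0, 230.0), (640.0, 227.0)]
60 [(556.0, 234.0), (575.0, 231.0), (600.0, 226.0), (625.0, 221.0), (639.0, 218.0)]
left tip at y=289: [415.5969672  289.          55.43394723]
right tip [465.16449106 289.          49.44044995]
```

```bash
python3 - <<'E'
from h import *
c=load('s3'); o,d=ray(c,330+228/1.9,60+162/1.9); s=(289.5-o[1])/d[1]; print('s3 tip (TCP 163.7) using y=289.5',o+d*s)
s=(465-o[0])/d[0]; print(o+d*s)
a=load('side0')['color'][20:120,60:160,::-1]; cv2.imwrite('pics/side0c.png',cv2.resize(a,(600,600),interpolation=2))
c=load('side0'); R0=R.from_euler('xyz',[-1.57074573,0,1.201]); 
for z in (10,8,0,-11,-23):
  for x in(-53,53):
    q=proj(c,np.array([198.7,512.6,180.4])+R0.apply([x,z,0])); print(z,x,np.round([(q[0]-60)*6,(q[1]-20)*6]))
E
```

```text
s3 tip (TCP 163.7) using y=289.5 [471.26483511 289.5        195.48462766]
[465.         293.02967178 190.42411664]
10 -53 [300. 541.]
10 53 [371. 459.]
8 -53 [299. 537.]
8 53 [370. 455.]
0 -53 [294. 519.]
0 53 [367. 438.]
-11 -53 [288. 494.]
-11 53 [361. 414.]
-23 -53 [281. 467.]
-23 53 [355. 389.]
```

View pics/side0c.png

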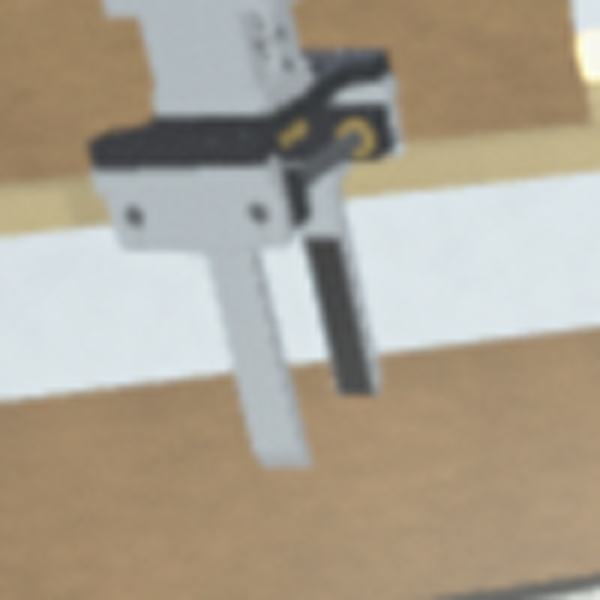

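The side crop has the open fingertips at (285,467) and (357,392). That is 23 mm above the reported TCP, where they should be 8 mm below it. All the pictures agree: the reported z reads about 31 mm too low, and finger length and xy fit. So I'll command z 31 mm lower than nominal (bottle grip at z about -2). Open, go down and grip again.

```bash
python3 -m jog '[{"grip":6.5,"dx":0,"dy":0,"dz":0,"spin":0},{"grip":6.5,"dx":0,"dy":0,"dz":0,"spin":0},{"grip":6.5,"dx":0,"dy":0,"dz":0,"spin":0},{"grip":6.5,"dx":0,"dy":0,"dz":0,"spin":0},{"grip":6.5,"dx":0,"dy":0,"dz":0,"spin":0},{"grip":6.5,"dx":0,"dy":1,"dz":0,"spin":0},{"grip":6.5,"dx":0,"dy":2,"dz":0,"spin":0},{"grip":6.5,"dx":0,"dy":2.6,"dz":0,"spin":0},{"grip":6.5,"dx":0,"dy":3.1,"dz":0,"spin":0},{"grip":6.5,"dx":0,"dy":3.1,"dz":0,"spin":0},{"grip":3.5,"dx":0,"dy":3.1,"dz":0,"spin":0},{"grip":3.5,"dx":0,"dy":3.1,"dz":0,"spin":0},{"grip":3.5,"dx":0,"dy":3.1,"dz":0,"spin":0},{"grip":3.5,"dx":0,"dy":3.1,"dz":0,"spin":0},{"grip":3.5,"dx":0,"dy":3.1,"dz":0,"spin":0},{"grip":3.5,"dx":0,"dy":3.1,"dz":0,"spin":0}]' 15
```

```text
clock: 8.2
eef_pos: [440.5, 289.5, -1.9]
eef_rot: [-1.571, -0.0, -0.021]
wrist_force: [-0.7, -0.6, 4.2]
finger_gap: 39.4
```

Gap is 39.4 mm, so the body is gripped. Lift 11 cm, then carry the bottle above the far compartment.

```bash
python3 -m jog '[{"grip":3.5,"dx":0,"dy":-1,"dz":0,"spin":0},{"grip":3.5,"dx":0,"dy":-4,"dz":0,"spin":0},{"grip":3.5,"dx":0,"dy":-7,"dz":0,"spin":0},{"grip":3.5,"dx":0,"dy":-10,"dz":0,"spin":0},{"grip":3.5,"dx":0,"dy":-11.5,"dz":0,"spin":0},{"grip":3.5,"dx":2,"dy":-11.5,"dz":-3,"spin":0},{"grip":3.5,"dx":4,"dy":-11.5,"dz":-7,"spin":0},{"grip":3.5,"dx":7,"dy":-11.5,"dz":-11,"spin":0},{"grip":3.5,"dx":10,"dy":-11.5,"dz":-15,"spin":0},{"grip":3.5,"dx":13,"dy":-11.5,"dz":-18,"spin":0},{"grip":3.5,"dx":16,"dy":-11.5,"dz":-21,"spin":0},{"grip":3.5,"dx":17.2,"dy":-11.5,"dz":-21.7,"spin":0},{"grip":3.5,"dx":17.2,"dy":-11.5,"dz":-21.7,"spin":0},{"grip":3.5,"dx":17.2,"dy":-11.5,"dz":-21.7,"spin":0},{"grip":3.5,"dx":17.2,"dy":-11.5,"dz":-21.7,"spin":0}]'
python3 - <<'E'
from h import *
c=snap('wrist','w5'); d=snap('side','d5'); print(delta((609,69,3)),delta((609,69,110)))
cv2.imwrite('pics/v5.png',np.hstack([cv2.resize(c['color'][60:360,100:400,::-1],(400,400),interpolation=2),cv2.resize(d['color'][90:290,230:430,::-1],(400,400),interpolation=2)]))
for p in [(0,99),(0,33),(0,-33),(33,66),(-33,66)]:
    w=np.array([607.1,3.2,14])+R.from_euler('z',-1.7,degrees=True).apply([*p,0]); q=proj(c,w,True); r=proj(d,w)
    print(p,np.round([(q[0]-100)*4/3,(q[1]-60)*4/3]),np.round([400+(r[0]-230)*2,(r[1]-90)*2]))
E
```

```text
clock: 10.07
eef_pos: [607.3, 69.8, 113.1]
eef_rot: [-1.571, -0.0, -0.02]
wrist_force: [-0.4, 0.4, -1.4]
finger_gap: 39.9
[ 0.15 11.02 -0.05] [ 0.15  0.32 -0.05]
(0, 99) [236. 136.] [581. 207.]
(0, 33) [235. 226.] [605. 234.]
(0, -33) [234. 305.] [630. 264.]
(33, 66) [282. 182.] [618. 214.]
(-33, 66) [189. 181.] [567. 225.]
```

View pics/v5.png

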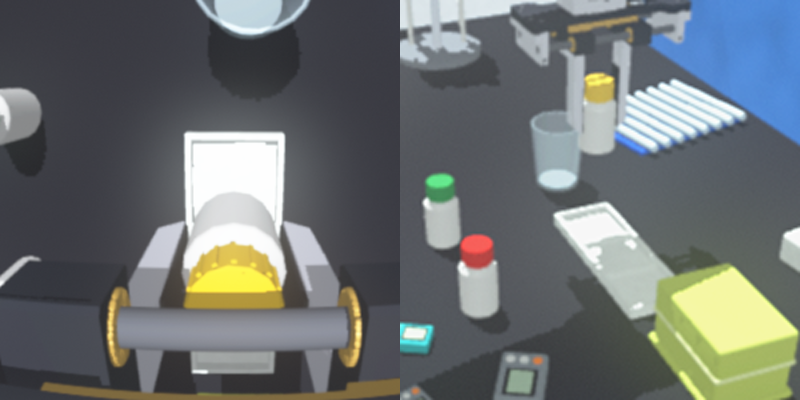

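The wrist view has the tray's end wall at crop (235,133), against a prediction of (236,136), and centred. The bottle hangs upright. Lower it.

```bash
python3 -m jog '[{"grip":3.5,"dx":0.1,"dy":3,"dz":0,"spin":0},{"grip":3.5,"dx":0.1,"dy":6,"dz":0,"spin":0},{"grip":3.5,"dx":0.1,"dy":8,"dz":0,"spin":0},{"grip":3.5,"dx":0.1,"dy":9.5,"dz":0,"spin":0},{"grip":3.5,"dx":0.1,"dy":10.5,"dz":0,"spin":0},{"grip":3.5,"dx":0.1,"dy":10.8,"dz":0,"spin":0},{"grip":3.5,"dx":0.1,"dy":11,"dz":0,"spin":0},{"grip":3.5,"dx":0.1,"dy":11,"dz":0,"spin":0},{"grip":3.5,"dx":0.1,"dy":11,"dz":0,"spin":0}]'
```

```text
clock: 11.3
eef_pos: [609.0, 68.9, 3.4]
eef_rot: [-1.571, -0.001, -0.021]
wrist_force: [-0.1, 0.2, -0.1]
finger_gap: 39.9
```

```bash
python3 -m jog '[{"grip":4.5,"dx":0,"dy":0,"dz":0,"spin":0},{"grip":5.5,"dx":0,"dy":0,"dz":0,"spin":0},{"grip":7,"dx":0,"dy":0,"dz":0,"spin":0},{"grip":7,"dx":0,"dy":0,"dz":0,"spin":0},{"grip":7,"dx":0,"dy":0,"dz":0,"spin":0},{"grip":7,"dx":0,"dy":0,"dz":0,"spin":0},{"grip":7,"dx":0,"dy":-2,"dz":0,"spin":0},{"grip":7,"dx":0,"dy":-5,"dz":0,"spin":0},{"grip":7,"dx":0,"dy":-9,"dz":0,"spin":0},{"grip":7,"dx":0,"dy":-12,"dz":0,"spin":0},{"grip":7,"dx":0,"dy":-12,"dz":0,"spin":0}]'
python3 - <<'E'
from h import *
print(delta((439.5,127,125)),delta((439.5,127,-2)))
E
```

```text
clock: 12.68
eef_pos: [610.1, 68.9, 126.8]
eef_rot: [-1.57, -0.006, -0.021]
wrist_force: [-0.1, -0.3, -0.8]
finger_gap: 69.5
[-17.18   0.08   5.45] [-17.25  12.78   5.45]
```

```bash
python3 -m jog '[{"grip":7,"dx":-5,"dy":0,"dz":1.5,"spin":0},{"grip":7,"dx":-10,"dy":0,"dz":3,"spin":0},{"grip":7,"dx":-14,"dy":0,"dz":4.5,"spin":0},{"grip":7,"dx":-17.05,"dy":0,"dz":5.45,"spin":0},{"grip":7,"dx":-17.05,"dy":0,"dz":5.45,"spin":0},{"grip":7,"dx":-17.05,"dy":0,"dz":5.45,"spin":0},{"grip":7,"dx":-17.05,"dy":0,"dz":5.45,"spin":0}]'
python3 - <<'E'
from h import *
c=snap('wrist','w6'); print(delta((439.5,127,-2)))
hsv=cv2.cvtColor(c['color'],cv2.COLOR_RGB2HSV); m=(abs(hsv[...,0].astype(int)-67)<15)&(hsv[...,1]>110)&(hsv[...,2]>50); ys,xs=np.nonzero(m)
print(len(xs),xs.min(),xs.max(),ys.min(),ys.max()); q=(xs.min()+xs.max())/2,(ys.min()+ys.max())/2
print(atz(c,*q,80,True)); d=snap('scene','s6')
E
```

```text
clock: 13.55
eef_pos: [440.0, 126.6, 122.7]
eef_rot: [-1.571, 0.0, -0.021]
wrist_force: [-0.6, 0.3, 0.2]
finger_gap: 69.6
[-0.04 12.47  0.04]
1290 255 294 190 231
[439.85306556 127.26148673  80.        ]
```

The wrist view puts green at (439.9, 127.3), which matches. Grip it.

```bash
python3 -m jog '[{"grip":7,"dx":0,"dy":3,"dz":0,"spin":0},{"grip":7,"dx":0,"dy":6,"dz":0,"spin":0},{"grip":7,"dx":0,"dy":9,"dz":0,"spin":0},{"grip":7,"dx":0,"dy":11.5,"dz":0,"spin":0},{"grip":7,"dx":0,"dy":12.5,"dz":0,"spin":0},{"grip":7,"dx":0,"dy":12.5,"dz":0,"spin":0},{"grip":3.5,"dx":0,"dy":12.5,"dz":0,"spin":0},{"grip":3.5,"dx":0,"dy":12.5,"dz":0,"spin":0},{"grip":3.5,"dx":0,"dy":12.5,"dz":0,"spin":0},{"grip":3.5,"dx":0,"dy":12.5,"dz":0,"spin":0},{"grip":3.5,"dx":0,"dy":12.5,"dz":0,"spin":0},{"grip":3.5,"dx":0,"dy":12.5,"dz":0,"spin":0},{"grip":3.5,"dx":0,"dy":12.5,"dz":0,"spin":0}]' 15
python3 - <<'E'
from h import *
c=load('s6'); cv2.imwrite('pics/s6c.png',cv2.resize(c['color'][160:330,110:450,::-1],(800,400),interpolation=2)); print(delta((605.1,-63,125)),delta((605.1,-63,3)))
E
```

```text
clock: 15.28
eef_pos: [439.7, 126.9, -1.7]
eef_rot: [-1.571, -0.0, -0.021]
wrist_force: [-1.7, -0.7, 5.7]
finger_gap: 39.9
[ 16.94 -12.67 -18.64] [ 16.93  -0.47 -18.64]
```

View pics/s6c.png

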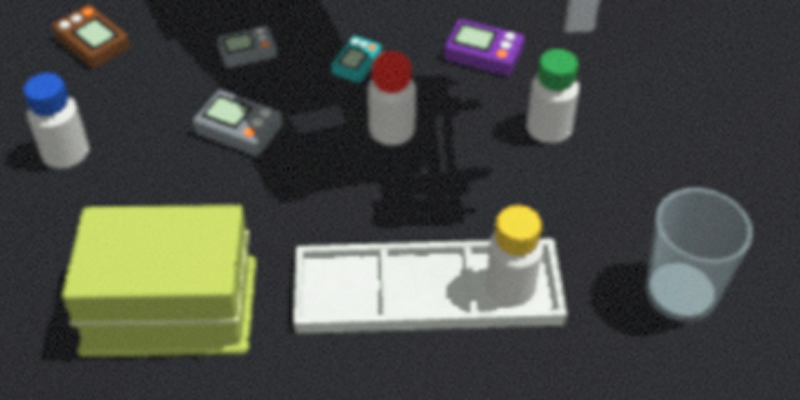

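The yellow bottle stands upright in the far compartment at (517,260). Carry the green one to the end by the tip box.

```bash
python3 -m jog '[{"grip":3.5,"dx":0,"dy":-1,"dz":0,"spin":0},{"grip":3.5,"dx":0,"dy":-4,"dz":0,"spin":0},{"grip":3.5,"dx":0,"dy":-7,"dz":0,"spin":0},{"grip":3.5,"dx":0,"dy":-10,"dz":0,"spin":0},{"grip":3.5,"dx":0,"dy":-12.5,"dz":0,"spin":0},{"grip":3.5,"dx":3,"dy":-12.5,"dz":-3,"spin":0},{"grip":3.5,"dx":6,"dy":-12.5,"dz":-6,"spin":0},{"grip":3.5,"dx":10,"dy":-12.5,"dz":-10,"spin":0},{"grip":3.5,"dx":14,"dy":-12.5,"dz":-14,"spin":0},{"grip":3.5,"dx":16,"dy":-12.5,"dz":-17,"spin":0},{"grip":3.5,"dx":16.9,"dy":-12.5,"dz":-18.6,"spin":0},{"grip":3.5,"dx":16.9,"dy":-12.5,"dz":-18.6,"spin":0},{"grip":3.5,"dx":16.9,"dy":-12.5,"dz":-18.6,"spin":0},{"grip":3.5,"dx":16.9,"dy":-12.5,"dz":-18.6,"spin":0}]'
python3 - <<'E'
from h import *
c=snap('wrist','w7'); print(delta((605.1,-63,3)))
cv2.imwrite('pics/w7c.png',cv2.resize(c['color'][60:360,80:480,::-1],(800,600),interpolation=2))
for p in [(0,-33),(0,33),(33,-66),(-33,-66),(0,-99),(33,0),(-33,0)]:
    w=np.array([607.1,3.2,14])+R.from_euler('z',-1.7,degrees=True).apply([*p,0]); q=proj(c,w,True)
    print(p,np.round([(q[0]-80)*2,(q[1]-60)*2]))
E
```

```text
clock: 17.02
eef_pos: [604.3, -61.5, 123.3]
eef_rot: [-1.571, -0.0, -0.02]
wrist_force: [-0.5, 0.2, -0.8]
finger_gap: 39.6
[ 0.07 12.03 -0.13]
(0, -33) [392. 202.]
(0, 33) [393.  65.]
(33, -66) [458. 270.]
(-33, -66) [324. 269.]
(0, -99) [391. 334.]
(33, 0) [462. 135.]
(-33, 0) [323. 133.]
```

View pics/w7c.png

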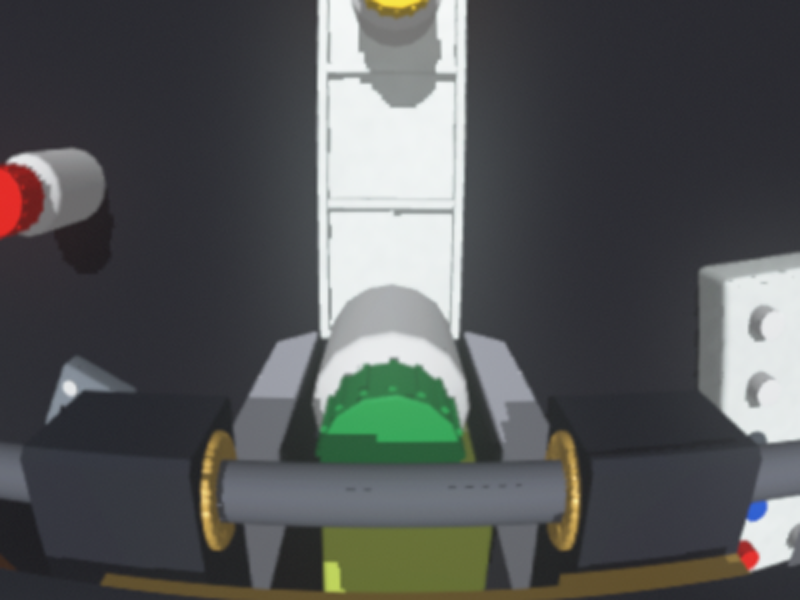

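The near divider is at crop y of about 205 (predicted 202) and the walls at x of about 323 and 462, all as predicted. Lower and release.

```bash
python3 -m jog '[{"grip":3.5,"dx":0.05,"dy":3,"dz":-0.1,"spin":0},{"grip":3.5,"dx":0.05,"dy":6,"dz":-0.1,"spin":0},{"grip":3.5,"dx":0.05,"dy":8.5,"dz":-0.1,"spin":0},{"grip":3.5,"dx":0.05,"dy":10.5,"dz":-0.1,"spin":0},{"grip":3.5,"dx":0.05,"dy":11.5,"dz":-0.1,"spin":0},{"grip":3.5,"dx":0.05,"dy":11.9,"dz":-0.1,"spin":0},{"grip":3.5,"dx":0.05,"dy":12,"dz":-0.1,"spin":0},{"grip":3.5,"dx":0.05,"dy":12,"dz":-0.1,"spin":0},{"grip":3.5,"dx":0.05,"dy":12,"dz":-0.1,"spin":0}]'
```

```text
clock: 18.2
eef_pos: [605.3, -63.7, 3.4]
eef_rot: [-1.571, -0.001, -0.021]
wrist_force: [0.0, 0.4, -0.8]
finger_gap: 39.4
```

```bash
python3 -m jog '[{"grip":4.5,"dx":0,"dy":0,"dz":0,"spin":0},{"grip":5.5,"dx":0,"dy":0,"dz":0,"spin":0},{"grip":7,"dx":0,"dy":0,"dz":0,"spin":0},{"grip":7,"dx":0,"dy":0,"dz":0,"spin":0},{"grip":7,"dx":0,"dy":0,"dz":0,"spin":0},{"grip":7,"dx":0,"dy":0,"dz":0,"spin":0},{"grip":7,"dx":0,"dy":-2,"dz":0,"spin":0},{"grip":7,"dx":0,"dy":-5,"dz":0,"spin":0},{"grip":7,"dx":0,"dy":-9,"dz":0,"spin":0},{"grip":7,"dx":0,"dy":-12.5,"dz":0,"spin":0},{"grip":7,"dx":0,"dy":-12.5,"dz":0,"spin":0},{"grip":7,"dx":0,"dy":-12.5,"dz":0,"spin":0},{"grip":7,"dx":0,"dy":-12.5,"dz":0,"spin":0}]'
python3 - <<'E'
from h import *
print(delta((440.5,-301.3,125)))
E
```

```text
clock: 19.82
eef_pos: [604.6, -63.5, 127.2]
eef_rot: [-1.571, 0.002, -0.021]
wrist_force: [-1.0, 0.4, -0.8]
finger_gap: 69.7
[-15.91   0.23 -24.11]
```

```bash
python3 -m jog '[{"grip":7,"dx":-3,"dy":0,"dz":-4,"spin":0},{"grip":7,"dx":-6,"dy":0,"dz":-9,"spin":0},{"grip":7,"dx":-9,"dy":0,"dz":-14,"spin":0},{"grip":7,"dx":-12,"dy":0,"dz":-19,"spin":0},{"grip":7,"dx":-15,"dy":0,"dz":-23,"spin":0},{"grip":7,"dx":-15.9,"dy":0,"dz":-24.1,"spin":0},{"grip":7,"dx":-15.9,"dy":0,"dz":-24.1,"spin":0},{"grip":7,"dx":-15.9,"dy":0,"dz":-24.1,"spin":0},{"grip":7,"dx":-15.9,"dy":0,"dz":-24.1,"spin":0}]'
python3 - <<'E'
from h import *
c=snap('wrist','w8')
hsv=cv2.cvtColor(c['color'],cv2.COLOR_RGB2HSV); m=(abs(hsv[...,0].astype(int)-115)<12)&(hsv[...,1]>130)&(hsv[...,2]>50); m[:120]=0;m[260:]=0;m[:,:200]=0;m[:,350:]=0;ys,xs=np.nonzero(m)
print(len(xs),xs.min(),xs.max(),ys.min(),ys.max()); q=(xs.min()+xs.max())/2,(ys.min()+ys.max())/2
p=atz(c,*q,80,True); print(p,delta((p[0],p[1],-2)))
E
```

```text
clock: 20.95
eef_pos: [441.8, -300.3, 127.9]
eef_rot: [-1.571, 0.0, -0.019]
wrist_force: [-0.5, -0.1, -0.6]
finger_gap: 70.0
1271 254 294 187 228
[ 441.24886002 -298.51705584   80.        ] [-0.05 12.99  0.19]
```

```bash
python3 -m jog '[{"grip":7,"dx":-0.05,"dy":3,"dz":0.1,"spin":0},{"grip":7,"dx":-0.05,"dy":6,"dz":0.1,"spin":0},{"grip":7,"dx":-0.05,"dy":9,"dz":0.1,"spin":0},{"grip":7,"dx":-0.05,"dy":11.5,"dz":0.1,"spin":0},{"grip":7,"dx":-0.05,"dy":12.9,"dz":0.1,"spin":0},{"grip":7,"dx":-0.05,"dy":12.9,"dz":0.1,"spin":0},{"grip":3.5,"dx":-0.05,"dy":12.9,"dz":0.1,"spin":0},{"grip":3.5,"dx":-0.05,"dy":12.9,"dz":0.1,"spin":0},{"grip":3.5,"dx":-0.05,"dy":12.9,"dz":0.1,"spin":0},{"grip":3.5,"dx":-0.05,"dy":12.9,"dz":0.1,"spin":0},{"grip":3.5,"dx":-0.05,"dy":12.9,"dz":0.1,"spin":0},{"grip":3.5,"dx":-0.05,"dy":12.9,"dz":0.1,"spin":0},{"grip":3.5,"dx":-0.05,"dy":12.9,"dz":0.1,"spin":0}]' 15
python3 - <<'E'
from h import *
print(delta((607.1,3.2,125)))
E
```

```text
clock: 22.62
eef_pos: [440.8, -300.4, -0.7]
eef_rot: [-1.571, -0.0, -0.021]
wrist_force: [-0.8, 0.6, 5.7]
finger_gap: 39.6
[ 16.   -12.57  30.69]
```

```bash
python3 -m jog '[{"grip":3.5,"dx":0,"dy":-1,"dz":0,"spin":0},{"grip":3.5,"dx":0,"dy":-4,"dz":0,"spin":0},{"grip":3.5,"dx":0,"dy":-7,"dz":0,"spin":0},{"grip":3.5,"dx":0,"dy":-10,"dz":0,"spin":0},{"grip":3.5,"dx":0,"dy":-12.6,"dz":0,"spin":0},{"grip":3.5,"dx":1,"dy":-12.6,"dz":4,"spin":0},{"grip":3.5,"dx":2,"dy":-12.6,"dz":8,"spin":0},{"grip":3.5,"dx":4,"dy":-12.6,"dz":12,"spin":0},{"grip":3.5,"dx":6,"dy":-12.6,"dz":16,"spin":0},{"grip":3.5,"dx":9,"dy":-12.6,"dz":20,"spin":0},{"grip":3.5,"dx":12,"dy":-12.6,"dz":24,"spin":0},{"grip":3.5,"dx":14,"dy":-12.6,"dz":28,"spin":0},{"grip":3.5,"dx":16,"dy":-12.6,"dz":30.7,"spin":0},{"grip":3.5,"dx":16,"dy":-12.6,"dz":30.7,"spin":0},{"grip":3.5,"dx":16,"dy":-12.6,"dz":30.7,"spin":0},{"grip":3.5,"dx":16,"dy":-12.6,"dz":30.7,"spin":0}]'
python3 - <<'E'
from h import *
print(delta((607.1,3.2,4)))
E
```

```text
clock: 24.62
eef_pos: [606.6, 2.5, 125.2]
eef_rot: [-1.571, 0.0, -0.022]
wrist_force: [0.4, 0.7, -1.8]
finger_gap: 39.7
[ 0.05 12.12  0.07]
```

```bash
python3 -m jog '[{"grip":3.5,"dx":0.05,"dy":3,"dz":0.05,"spin":0},{"grip":3.5,"dx":0.05,"dy":6,"dz":0.05,"spin":0},{"grip":3.5,"dx":0.05,"dy":8.5,"dz":0.05,"spin":0},{"grip":3.5,"dx":0.05,"dy":10.5,"dz":0.05,"spin":0},{"grip":3.5,"dx":0.05,"dy":11.5,"dz":0.05,"spin":0},{"grip":3.5,"dx":0.05,"dy":11.9,"dz":0.05,"spin":0},{"grip":3.5,"dx":0.05,"dy":12.1,"dz":0.05,"spin":0},{"grip":3.5,"dx":0.05,"dy":12.1,"dz":0.05,"spin":0},{"grip":3.5,"dx":0.05,"dy":12.1,"dz":0.05,"spin":0}]'
```

```text
clock: 25.75
eef_pos: [607.7, 3.9, 4.4]
eef_rot: [-1.571, -0.001, -0.021]
wrist_force: [-0.2, -0.7, -0.7]
finger_gap: 39.2
```

```bash
python3 -m jog '[{"grip":4.5,"dx":0,"dy":0,"dz":0,"spin":0},{"grip":5.5,"dx":0,"dy":0,"dz":0,"spin":0},{"grip":7,"dx":0,"dy":0,"dz":0,"spin":0},{"grip":7,"dx":0,"dy":0,"dz":0,"spin":0},{"grip":7,"dx":0,"dy":0,"dz":0,"spin":0},{"grip":7,"dx":0,"dy":0,"dz":0,"spin":0},{"grip":7,"dx":0,"dy":-2,"dz":0,"spin":0},{"grip":7,"dx":0,"dy":-5,"dz":0,"spin":0},{"grip":7,"dx":0,"dy":-9,"dz":0,"spin":0},{"grip":7,"dx":0,"dy":-13,"dz":0,"spin":0},{"grip":7,"dx":0,"dy":-17,"dz":0,"spin":0},{"grip":7,"dx":0,"dy":-17,"dz":0,"spin":0},{"grip":7,"dx":0,"dy":-17,"dz":0,"spin":0}]'
python3 - <<'E'
from h import *
print(delta((428,-190,170)))
E
```

```text
clock: 27.38
eef_pos: [607.2, 3.8, 173.9]
eef_rot: [-1.571, 0.0, -0.021]
wrist_force: [-0.5, -0.3, 0.2]
finger_gap: 70.0
[-17.51   0.4  -19.75]
```

```bash
python3 -m jog '[{"grip":7,"dx":-4,"dy":0,"dz":-3,"spin":0},{"grip":7,"dx":-8,"dy":0,"dz":-7,"spin":0},{"grip":7,"dx":-12,"dy":0,"dz":-11,"spin":0},{"grip":7,"dx":-16,"dy":0,"dz":-14,"spin":0},{"grip":7,"dx":-17.6,"dy":0,"dz":-15.5,"spin":0},{"grip":7,"dx":-17.6,"dy":0,"dz":-15.5,"spin":0},{"grip":7,"dx":-17.6,"dy":0,"dz":-15.5,"spin":0},{"grip":7,"dx":-17.6,"dy":0,"dz":-15.5,"spin":0}]'
python3 - <<'E'
from h import *
c=snap('wrist','w9'); s=snap('scene','s9')
a=cv2.resize(c['color'][120:320,180:380,::-1],(500,500),interpolation=2); b=cv2.resize(s['color'][160:320,220:360,::-1],(300,343),interpolation=2)
b=np.vstack([b,np.zeros((157,300,3),np.uint8)]); cv2.imwrite('pics/v9.png',np.hstack([a,b]))
E
```

```text
clock: 28.38
eef_pos: [428.7, -146.8, 173.6]
eef_rot: [-1.57, 0.001, -0.02]
wrist_force: [0.5, -0.5, -0.0]
finger_gap: 70.1
```

View pics/v9.png

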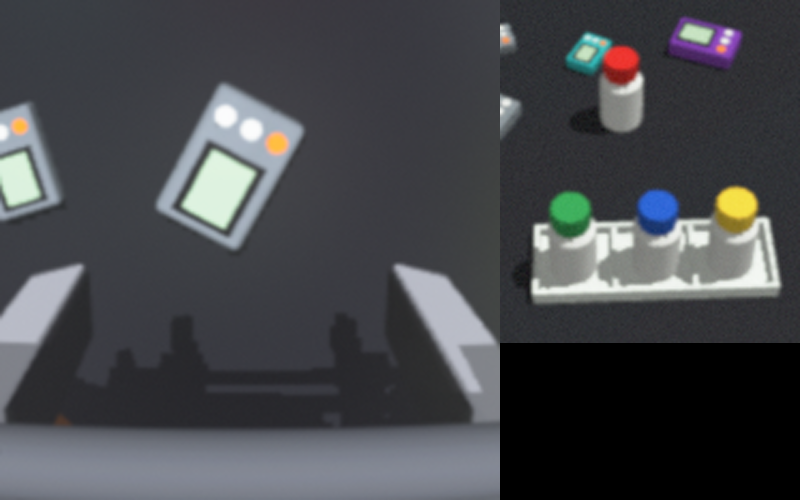

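All three bottles stand in order: green, blue, yellow. The timer's corners in the wrist crop are (222,83), (303,128), (237,250) and (157,208). The small grey timer is at left (20,160).

```bash
python3 - <<'E'
from h import *
c=load('w9')
pts=[(222,83),(303,128),(237,250),(157,208)]
L=np.array([atz(c,180+(x+.5)/2.5-.5,120+(y+.5)/2.5-.5,18,True)[:2] for x,y in pts])
print(L.round(1),[np.linalg.norm(L[i]-L[i-1]).round(1) for i in range(4)])
ctr=L.mean(0); d=(L[0]+L[1]-L[2]-L[3]); yaw=np.degrees(np.arctan2(d[1],d[0])); e=L[1]+L[2]-L[0]-L[3]
print(ctr,'long yaw',yaw,'short dir',np.degrees(np.arctan2(e[1],e[0])),'tool yaw',np.degrees(tool()[1].as_euler('xyz')[2]))
print(delta((*ctr,-18)))
# lid long-axis from scene s9 mask
s=load('s9'); hs=cv2.cvtColor(s['color'],cv2.COLOR_RGB2HSV); m=((abs(hs[...,0].astype(int)-33)<8)&(hs[...,1]>80)&(hs[...,2]>185)).astype(np.uint8); m[:235]=0;m[310:]=0;m[:,230:]=0
cn=max(cv2.findContours(m,0,1)[0],key=cv2.contourArea); q=cv2.approxPolyDP(cn,3,True)[:,0]; print(q.tolist())
W=np.array([atz(s,*p,75)[:2] for p in cn[:,0]],np.float32); print(cv2.minAreaRect(W))
E
```

```text
[[ 422.4 -110.9]
 [ 457.9 -131.6]
 [ 427.4 -187.4]
 [ 391.5 -166.8]] [np.float64(63.9), np.float64(41.1), np.float64(63.6), np.float64(41.4)]
[ 424.80017569 -149.17977687] long yaw 61.23472355399409 short dir -30.00571259474739 tool yaw -1.1341148837963089
[-0.37 19.17 -0.23]
[[146, 249], [138, 285], [208, 284], [211, 248]]
((612.0185546875, -193.19903564453125), (117.3351821899414, 76.82015991210938), 86.30912017822266)
```

```bash
python3 -m jog '[{"grip":7,"dx":-0.4,"dy":3,"dz":-0.2,"spin":10},{"grip":7,"dx":-0.4,"dy":6,"dz":-0.2,"spin":20},{"grip":7,"dx":-0.4,"dy":10,"dz":-0.2,"spin":28},{"grip":7,"dx":-0.4,"dy":13,"dz":-0.2,"spin":28},{"grip":7,"dx":-0.4,"dy":16,"dz":-0.2,"spin":28},{"grip":7,"dx":-0.4,"dy":18,"dz":-0.2,"spin":28},{"grip":7,"dx":-0.4,"dy":19,"dz":-0.2,"spin":28},{"grip":7,"dx":-0.4,"dy":19.2,"dz":-0.2,"spin":28},{"grip":7,"dx":-0.4,"dy":19.2,"dz":-0.2,"spin":28},{"grip":7,"dx":-0.4,"dy":19.2,"dz":-0.2,"spin":28}]'
```

```text
clock: 29.72
eef_pos: [424.7, -149.5, -17.4]
eef_rot: [-1.571, -0.001, -0.509]
wrist_force: [-0.7, 0.2, 0.8]
finger_gap: 69.9
```

```bash
python3 -m jog '[{"grip":4,"dx":0,"dy":0,"dz":0,"spin":0},{"grip":4,"dx":0,"dy":0,"dz":0,"spin":0},{"grip":4,"dx":0,"dy":0,"dz":0,"spin":0},{"grip":4,"dx":0,"dy":0,"dz":0,"spin":0},{"grip":4,"dx":0,"dy":0,"dz":0,"spin":0},{"grip":4,"dx":0,"dy":0,"dz":0,"spin":0},{"grip":4,"dx":0,"dy":0,"dz":0,"spin":0},{"grip":4,"dx":0,"dy":0,"dz":0,"spin":0}]' 12
```

```text
clock: 30.72
eef_pos: [424.3, -149.4, -18.0]
eef_rot: [-1.571, -0.0, -0.509]
wrist_force: [-1.5, -0.3, 3.7]
finger_gap: 43.3
```

```bash
python3 - <<'E'
from h import *
print(delta((612,-193,112)))
E
```

```text
[ 18.52 -13.     5.35]
```

```bash
python3 -m jog '[{"grip":4,"dx":0,"dy":-1,"dz":0,"spin":0},{"grip":4,"dx":0,"dy":-4,"dz":0,"spin":0},{"grip":4,"dx":0,"dy":-8,"dz":0,"spin":0},{"grip":4,"dx":0,"dy":-11,"dz":0,"spin":0},{"grip":4,"dx":0,"dy":-13,"dz":0,"spin":0},{"grip":4,"dx":3,"dy":-13,"dz":1,"spin":-5},{"grip":4,"dx":6,"dy":-13,"dz":2,"spin":-10},{"grip":4,"dx":10,"dy":-13,"dz":3,"spin":-15},{"grip":4,"dx":14,"dy":-13,"dz":4,"spin":-20},{"grip":4,"dx":17,"dy":-13,"dz":5,"spin":-25.5},{"grip":4,"dx":18.5,"dy":-13,"dz":5.4,"spin":-25.5},{"grip":4,"dx":18.5,"dy":-13,"dz":5.4,"spin":-25.5},{"grip":4,"dx":18.5,"dy":-13,"dz":5.4,"spin":-25.5},{"grip":4,"dx":18.5,"dy":-13,"dz":5.4,"spin":-25.5}]'
python3 - <<'E'
from h import *
c=snap('wrist','w10'); s=snap('scene','s10')
cv2.imwrite('pics/w10c.png',cv2.resize(c['color'][120:345,130:430,::-1],(800,600),interpolation=2))
t=np.array([612,-193,75])
for yw in(-1.7,-3.7):
  for p in [(40,59),(-40,59),(40,-59),(-40,-59)]:
    q=proj(c,t+R.from_euler('z',yw,degrees=True).apply([*p,0]),True); print(yw,p,np.round([(q[0]-130)/.375,(q[1]-120)/.375]))
E
```

```text
clock: 32.48
eef_pos: [611.7, -192.3, 112.4]
eef_rot: [-1.571, -0.0, -0.065]
wrist_force: [0.5, -0.3, -0.3]
finger_gap: 43.7
-1.7 (40, 59) [524.  39.]
-1.7 (-40, 59) [235.  50.]
-1.7 (40, -59) [523. 428.]
-1.7 (-40, -59) [265. 437.]
-3.7 (40, 59) [532.  44.]
-3.7 (-40, 59) [242.  44.]
-3.7 (40, -59) [516. 433.]
-3.7 (-40, -59) [258. 433.]
```

View pics/w10c.png

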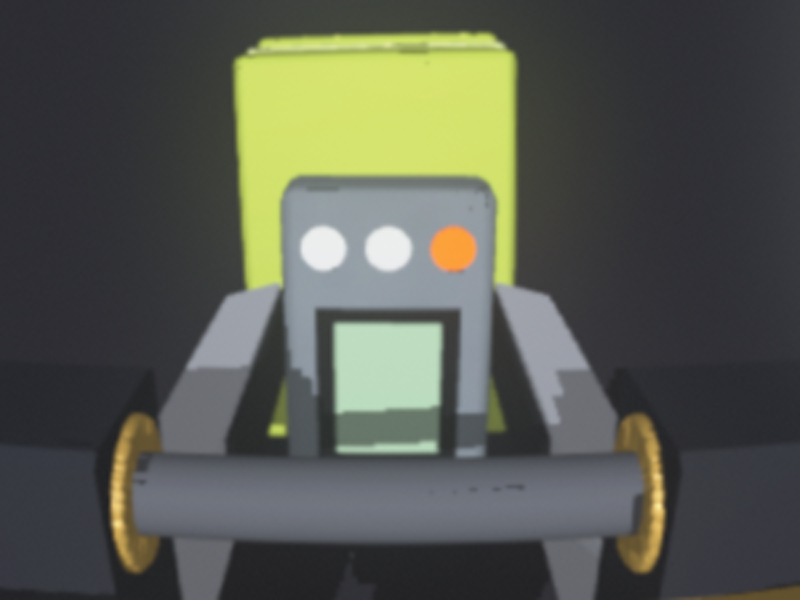

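The lid's far corners are at crop (236,60) and (516,53), with side edges reaching (247,288) and (513,288) and a near-left corner around (269,435). The timer sits square in the jaws, with its buttons level at row 248. I'll fit the lid pose and the timer's pose in the hand.

```bash
python3 - <<'E'
from h import *
from scipy.optimize import least_squares
c=load('w10')
def P(w): q=proj(c,w,True); return np.array([(q[0]-130)/.375,(q[1]-120)/.375])
def lid(v,p): return P(np.array([v[0],v[1],v[3]])+R.from_euler('z',v[2],degrees=True).apply([p[0],p[1],0]))
def edge(v,s,row):
    a,b=lid(v,(s*40,59)),lid(v,(s*40,-59)); k=(row-a[1])/(b[1]-a[1]); return a[0]+k*(b[0]-a[0])
def f(v,near=True):
    r=[*(lid(v,(-40,59))-(236,60)),*(lid(v,(40,59))-(516,53)),edge(v,-1,288)-247,edge(v,1,288)-513]
    if near: r+=[*(lid(v,(-40,-59))-(269,435))]
    return np.append(r,(v[3]-75)/1.0)
for n in(True,False):
    s=least_squares(lambda v:f(v,n),[612,-193,-2.5,75]); print(s.x.round(1),s.fun.round(1))
print('tool',tool()[0],np.degrees(tool()[1].as_euler('xyz')[2]))
t,r=tool()
for dy in(-10,-5,0,5,10): 
    z=t[2]+18+18; print(dy,[P(np.array([t[0],t[1],z])+r.apply([x,0,33+dy])).round() for x in(-22,22)],P(np.array([t[0],t[1],z])+r.apply([0,0,dy])).round())
E
```

```text
[ 610.3 -196.3   -1.8   69.4] [-1.7  0.6  0.4 -2.1  4.7  2.2 -5.9  2.6 -5.6]
[ 609.5 -196.4   -2.7   71.9] [-3.  -0.6  2.2  0.7  0.4  0.5 -3.1]
tool [ 611.84528348 -192.40115444  112.31198418] -3.693304506915995
-10 [array([276., 236.]), array([497., 236.])] [386. 388.]
-5 [array([275., 211.]), array([498., 211.])] [386. 367.]
0 [array([274., 187.]), array([499., 187.])] [386. 344.]
5 [array([273., 161.]), array([499., 161.])] [386. 322.]
10 [array([273., 136.]), array([500., 136.])] [386. 298.]
```

Timer is centred in the hand. Combining the two views, the lid centre is about (611,-195) with yaw about -2.7°. Lower with those corrections.

```bash
python3 -m jog '[{"grip":4,"dx":-0.1,"dy":1,"dz":-0.25,"spin":-1},{"grip":4,"dx":-0.1,"dy":2.5,"dz":-0.25,"spin":-1},{"grip":4,"dx":-0.1,"dy":4,"dz":-0.25,"spin":-1},{"grip":4,"dx":-0.1,"dy":4.8,"dz":-0.25,"spin":-1},{"grip":4,"dx":-0.1,"dy":5.2,"dz":-0.25,"spin":-1},{"grip":4,"dx":-0.1,"dy":5.4,"dz":-0.25,"spin":-1},{"grip":4,"dx":-0.1,"dy":5.4,"dz":-0.25,"spin":-1},{"grip":4,"dx":-0.1,"dy":5.4,"dz":-0.25,"spin":-1}]'
```

```text
clock: 33.58
eef_pos: [611.1, -194.9, 58.3]
eef_rot: [-1.571, -0.001, -0.047]
wrist_force: [0.2, -0.1, -0.9]
finger_gap: 44.1
```

```bash
python3 -m jog '[{"grip":4,"dx":0,"dy":0.1,"dz":0,"spin":0},{"grip":4,"dx":0,"dy":0.1,"dz":0,"spin":0},{"grip":4.8,"dx":0,"dy":0.1,"dz":0,"spin":0},{"grip":5.5,"dx":0,"dy":0.1,"dz":0,"spin":0},{"grip":7,"dx":0,"dy":0.1,"dz":0,"spin":0},{"grip":7,"dx":0,"dy":0.1,"dz":0,"spin":0},{"grip":7,"dx":0,"dy":0.1,"dz":0,"spin":0},{"grip":7,"dx":0,"dy":0.1,"dz":0,"spin":0},{"grip":7,"dx":0,"dy":-2,"dz":0,"spin":0},{"grip":7,"dx":0,"dy":-6,"dz":0,"spin":0},{"grip":7,"dx":0,"dy":-10,"dz":0,"spin":0},{"grip":7,"dx":0,"dy":-14,"dz":0,"spin":0},{"grip":7,"dx":-5,"dy":-14,"dz":0,"spin":0},{"grip":7,"dx":-10,"dy":-14,"dz":0,"spin":0},{"grip":7,"dx":-15,"dy":-14,"dz":0,"spin":0},{"grip":7,"dx":-20,"dy":-14,"dz":0,"spin":0},{"grip":7,"dx":-20,"dy":-14,"dz":0,"spin":0},{"grip":7,"dx":-20,"dy":-14,"dz":0,"spin":0}]'
python3 - <<'E'
from h import *
s=snap('scene','s11'); cv2.imwrite('pics/s11c.png',cv2.resize(s['color'][150:340,110:450,::-1],(800,447),interpolation=2))
E
```

```text
clock: 35.83
eef_pos: [411.8, -185.7, 198.4]
eef_rot: [-1.571, -0.001, -0.047]
wrist_force: [-0.1, -0.1, -0.4]
finger_gap: 69.8
```

View pics/s11c.png

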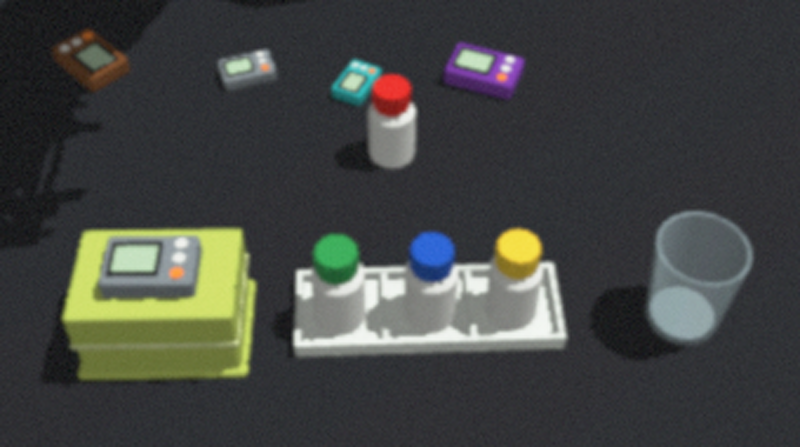

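The timer lies face up on the lid with top corners at crop (107,237), (200,237), (196,288) and (99,287). The lid corners are (85,230), (244,229), (238,318) and (66,319). I'll check the centring by numbers.

```bash
python3 - <<'E'
from h import *
c=load('s11'); k=800/340
F=lambda p,z: atz(c,110+(p[0]+.5)/k-.5,150+(p[1]+.5)/k-.5,z)[:2]
for n,z,P in(('lid',75,[(85,230),(244,229),(238,318),(66,319)]),('timer',93,[(107,237),(200,237),(196,288),(99,287)])):
    L=np.array([F(p,z) for p in P]); d=L[1]+L[2]-L[0]-L[3]; print(n,L.mean(0).round(1),np.degrees(np.arctan2(-d[0],d[1])).round(1),[np.linalg.norm(L[i]-L[i-1]).round(1) for i in range(4)])
E
```

```text
lid [ 611.4 -191.5] -3.3 [np.float64(78.6), np.float64(117.6), np.float64(78.8), np.float64(118.3)]
timer [ 615.4 -193.8] -4.1 [np.float64(43.8), np.float64(66.4), np.float64(44.6), np.float64(66.6)]
```

The timer is within about 4 mm and 1° of the lid's middle and long axis, which is good enough. The robot is clear of everything, so I'll hand in.

```bash
python3 -c "
from cell import ticket; print(ticket.sign_off())"
```

```text
the job is handed in; nothing more can be done
None
```

The job is done and handed in, with the robot's clock at about 36 s of the 96 s allowed. The green bottle stands in the compartment next to the tip box, blue in the middle and yellow at the far end. After that, I laid the larger grey timer face up on the tip box lid.

**Last checks:** the final picture shows all three bottles upright in their compartments, and the red-capped bottle and the beaker standing where they were. Measured in that picture, the timer is about 4 mm and 2 mm off the lid's centre in x and y, and within 1° of its long side. The measurements disagree by about 4 mm on x: the picture puts the timer at 615, the arm reported releasing it at 611, and the lid's centre measures 611. I left the timer as it was.

**What went wrong on the way:**
- **Refused move:** the first move call was rejected because its rows lacked some of the required keys.
- **Missed grasps:** the first two attempts on the yellow bottle failed without disturbing it. The reported tool height read about 31 mm lower than the cameras showed, so the fingers closed too high. I worked with that offset from then on.

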